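# Nest the graded porcelain cups

## Robot

A 6-joint arm with a two-finger parallel gripper is mounted at the origin on a cart in front of the work surface, level with it; the furniture and walls round the work are solid. World frame = base frame: x ahead of the robot, y to its left, z up, the work surface at z = 0. Lengths are in m, angles in rad, forces in N, time in s.
With the tool pointing down it reaches from about 0.3 to 0.775 m from the base axis. Payload 14.6 kg.
Tool frame: the origin (TCP) lies at the very end of the fingers, on their centre line; the grasp point (between the pads) lies 19 mm behind it; z points along the fingers, y is the line along which they close (so a half turn about z gives the same grasp; the last joint's range is limited). The gripper opens to 94 mm and grips with 3 to 60 N. Pads are 16 mm wide; open, the fingers measure 119 mm over their backs; the gripper's body (75 mm by 177 mm) begins 78 mm behind the grasp point.
Start: joints at [-1.255, 0.3, 1.521, -0, 1.321, -0.067], TCP at [0.205, -0.51, 0.17] pointing down, gripper open.
Joint ranges: [-3.03, 3.03], [-0.79, 2.21], [0.23, 2.52], [-1.04, 4.18], [0, 3.07], [-2.55, 2.55]. Speed limits (rad/s): [2.22, 2.22, 2.57, 3.14, 3.14, 3.14].

## Interface

Orientations are given as [roll, pitch, yaw] about the fixed x, y, z axes, in that order (R = Rz(yaw) Ry(pitch) Rx(roll)).
In Python, from station import ctrl, camera, camera_info, finder gives the robot as it stands.
- The arm moves only by the tool carry_out, never from a script. Its argument "motion" is a list of rows, each a list of 2 entries, a list of its own where there are three numbers: the shift along the tool's x, y, z as a fraction of full scale, then the turn about the tool's z as a fraction of full scale. A call has 1 to 12 rows; each row is the pose to reach, as a shift and turn from the pose commanded when the call began, along the tool's axes at that moment, turning the shorter way round; what a row does not reach only later rows make up. Full scale, the value 1, is 200 mm for a shift and 360 degrees for a turn. A row lasts 1/10 s, in which the tool goes at most 50 mm and 8.59 degrees, less where a joint would pass 70% of its speed; a pose out of reach is approached as far as the arm can. A call with a number of a shift or a turn outside -1 to 1 is refused whole. A call with a gripper value outside its range is refused whole. "hand" is the closure, from -1 (fully open) to 1 (shut), set as the call begins (left out, the last holds). The fingers move at their own pace and stop on an object; "force" is the grip in N (left out, the last holds). Time passes only in rows, so rows that repeat a pose let the fingers close. It gives the time, the measured TCP pose, the force, the opening and the grip force at its end, in the units of the state.
- ctrl.get_obs(): the state, without advancing time (a new reading comes with each control period).
- camera(name): name is "side" or "top" or "wrist"; returns (picture, depth): 384x512x3 uint8, blue, green, red; 384x512 float32, m along the optical axis (not along the pixel's ray), 0 where there is no reading.
- camera_info(name): a dict with "camera_matrix" (3x3 intrinsics, pixels), "origin" and "attitude" of the camera in the world. Camera axes: x right, y down, z forward; pixel columns grow to the right and rows downward; lengths in m; the calibration is good to about 2 mm. A picture is of the moment at which its call begins: read the wrist's pose just before it. camera_info takes no time and is no camera call; for the wrist camera it gives the pose at the moment of the call.
- ctrl.hand_in(): hands the job in; it is judged then, once.
Trained networks look in the newest picture that a camera, given by its name, has taken for a name from the list of things; names that differ only in an ending like _2 or _b are one class to them, and where a whole thing is asked for, a point or a joint stands for the part that bears it (a point fixed in the world has none). Each returns a list of dicts, best first, with "conf" (0 to 1); they miss things now and then, are a little off and sometimes report something else, mostly with a low value. They report only what shows in the picture. A call takes as long as a camera call. They do not tell look-alikes from the thing itself.
- finder.boxes_of(camera, query): "location" ([column, row] in pixels, amid what is visible of it).
- finder.cut_out(camera, query): "mask" (384x512 bool, what is visible of it) and "location" ([column, row] in pixels, amid what is visible of it).
- finder.pinpoint(camera, query): "location" ([column, row] in pixels: a listed point, or the origin of a listed thing).
The state is a dict: "time_s": time; "qpos": joint angles; "joint_vel": joint speeds; "tau": joint torques, N m; "ee_pos": TCP position; "eef_rot": TCP orientation; "force": force on the tool from outside, world axes, zero at the start; "moment": the same for the moment, N m; "grip_width": finger opening in m; "grip_force": force on a finger pad.
Only numpy, scipy, OpenCV 4.12 (cv2) and the standard library are available. Lean on these libraries where they do the work, as an engineer would, in place of code of your own. Each camera call takes 0.05 s, during which the arm holds its last target. There are 200 camera calls.

## Task

Put the three white porcelain cups together as one nest: the middle-sized cup inside the largest, and the smallest inside the middle one, each sitting flat on the floor of the next. Leave the largest cup standing where it is, and do not disturb the glass beaker that stands among them; the mortar at the back is not part of the set.

Things in the scene. Friction and masses are not known exactly. Their poses are not given: they have to be found in the camera images.
- large_cup: Largest white porcelain cup: open, conical with a straight 28 mm collar at the rim, wall 3 mm, inner floor 30 mm above the underside. Collar 92 mm outside diameter (86 mm inside), foot 68 mm, 74 mm high, about 0.45 kg. Origin: centre of underside, z up the axis.
- medium_cup: Middle-sized white porcelain cup: open, conical with a straight 28 mm collar at the rim, wall 3 mm, inner floor 30 mm above the underside. Collar 64 mm outside diameter (58 mm inside), foot 46 mm, 70 mm high, about 0.25 kg. Grip its collar from above; nested, its rim stands 26 mm above the outer cup's, so fingertips up to 20 mm below its rim stay clear. Origin: centre of underside, z up the axis.
- small_cup: Smallest white porcelain cup: open, conical with a straight 28 mm collar at the rim, wall 3 mm, inner floor 30 mm above the underside. Collar 44 mm outside diameter (38 mm inside), foot 30 mm, 66 mm high, about 0.13 kg. Grip its collar from above; nested, its rim stands 26 mm above the outer cup's, so fingertips up to 20 mm below its rim stay clear. Origin: centre of underside, z up the axis.
- glass_beaker: Clear glass beaker with a spout, a bystander: 54 mm diameter (59 over the spout), 71 mm high. Origin: centre of underside, z up. Cups and beaker stand upright in a row across the worktop in any order, 145 mm or more between centres; other loose things (white mortar, ointment jar, brown bottle, under 120 mm high) stand 0.1 m or more behind the row.
Mind the look-alikes: they are no part of the job. What is shaped like the small_cup but purple is not meant.

How it is judged:
At the end, for the whole second after the job is handed in: Middle cup on the floor of the largest, smallest on the floor of the middle one (underside 25 to 36 mm above that of the cup holding it, axes within 18 and 15 mm), all upright within 10 degrees and at rest, the largest on the worktop within 60 mm of where it stood (z of medium_cup in the frame of large_cup between 0.025 and 0.036 m and horizontal distance between medium_cup and large_cup below 0.018 m and z of small_cup in the frame of medium_cup between 0.025 and 0.036 m and horizontal distance between small_cup and medium_cup below 0.015 m and angle between each of large_cup, medium_cup, small_cup's own z axis and vertical below 0.17 rad and height (world z) of large_cup below 0.01 m and distance of large_cup from where it was at the start of the episode below 0.06 m and linear speed of each of large_cup, medium_cup, small_cup below 0.02 m/s); the robot touches nothing.
It fails at once if the glass beaker is pushed more than 30 mm or tipped over (distance of glass_beaker from where it was at the start of the episode above 0.03 m or angle between glass_beaker's own z axis and vertical above 0.35 rad).
It fails at once if the largest cup is tipped more than 30 degrees (angle between large_cup's own z axis and vertical above 0.52 rad).
It also fails if it takes over 64 s, if anything falls off the work surface, if the arm or the gripper's body presses on something with over 40 N, if the wrist force passes 120 N, or if a joint passes its speed limit or range.

## Working session

There is one attempt and no reset: what is moved stays moved. The work goes in short steps, Python scripts to look and compute and a tool call to move; the robot and the scene stay as the last step left them, time stands still between calls to the robot, and variables do not carry over. Pictures are saved under pics/ and viewed, at most 10 in all, crops included, and the job is handed in when it is done.

Besides the shell and the picture viewer there is one more tool, called by a JSON object that holds its "fn" and its "kwargs", one argument or row to a line. carry_out: Moves the arm, as the interface text tells. Its arguments: {"type":"object","properties":{"motion":{"type":"array","items":{"type":"array"}},"hand":{"type":"number"},"force":{"type":"number"}},"required":["motion"]}

```bash
mkdir -p pics; ls; cat > h.py <<'E'
import numpy as np, cv2
from station import ctrl, camera, camera_info, finder
from scipy.spatial.transform import Rotation as R
def cloud(name, d):
    i=camera_info(name); K=np.array(i["camera_matrix"]); o=np.array(i["origin"]); A=np.array(i["attitude"],float)
    A = A if A.shape==(3,3) else R.from_euler('xyz',A).as_matrix()
    v,u=np.mgrid[:384,:512]
    p=np.stack([(u-K[0,2])/K[0,0]*d,(v-K[1,2])/K[1,1]*d,d],-1)
    return p@A.T+o
E
python3 - <<'E'
from h import *
o=ctrl.get_obs(); print(o)
ims=[]
for c in("top","side"):
    im,d=camera(c); print(c,camera_info(c)); P=cloud(c,d)
    np.save(c+'.npy',P); cv2.imwrite(f'pics/{c}.png',im)
    for q in("large_cup","medium_cup","small_cup","glass_beaker"):
        for r in finder.cut_out(c,q)[:3]:
            m=r["mask"]&(d>0); p=P[m]; z=p[:,2]
            t=p[z>np.percentile(z,95)-.006]
            print(c,q,round(r["conf"],2),np.round(r["location"]),m.sum(),"top z",np.percentile(z,95).round(3),"lo",t.min(0).round(3),"hi",t.max(0).round(3),"col",im[m].mean(0).round())
E
```

```text
pics
{'time_s': 0.0, 'qpos': array([-1.25461857e+00,  3.00475450e-01,  1.52160185e+00,  1.65095980e-05,
        1.32069101e+00, -6.66265049e-02]), 'joint_vel': array([-0.00026724, -0.00135114, -0.00121333,  0.00019859, -0.00127911,
        0.00128273]), 'tau': array([-3.46996538e-03, -5.31818676e+01, -3.52742100e+01,  7.07068574e-02,
        2.44100334e-02, -9.81397943e-05]), 'ee_pos': array([ 0.20532935, -0.5099005 ,  0.16977518]), 'eef_rot': array([-3.14042067e+00, -9.42275286e-05,  3.82800113e-01]), 'force': array([-0.10420596, -0.62465821, -0.66296032]), 'moment': array([-0.01695538,  0.01998096,  0.01325397]), 'grip_force': 0.0, 'grip_width': 0.09413184152186366}
top {'camera_matrix': array([[375.71193565,   0.        , 262.64113802],
       [  0.        , 375.71193565, 185.89207689],
       [  0.        ,   0.        ,   1.        ]]), 'origin': array([ 0.33934491, -0.09020461,  1.0055479 ]), 'attitude': array([-2.95176987,  0.02919906, -1.5844679 ])}
top large_cup 0.82 [310. 196.] 1037 top z 0.073 lo [ 0.45  -0.224  0.067] hi [ 0.538 -0.136  0.078] col [183. 183. 186.]
top med
[... 656 characters left out ...]
y([-0.09111515,  0.76805281,  0.66143161]), 'attitude': array([-2.11625884,  0.01175329, -2.52095852])}
side large_cup 0.81 [278. 175.] 725 top z 0.073 lo [ 0.448 -0.229  0.067] hi [ 0.539 -0.135  0.077] col [156. 159. 162.]
side medium_cup 0.76 [181. 235.] 627 top z 0.069 lo [0.507 0.186 0.063] hi [0.572 0.249 0.073] col [160. 163. 166.]
side small_cup 0.71 [216. 204.] 292 top z 0.065 lo [0.535 0.038 0.059] hi [0.58  0.082 0.067] col [106.  53.  86.]
side small_cup 0.62 [233. 192.] 282 top z 0.066 lo [ 0.539 -0.049  0.06 ] hi [ 0.584 -0.004  0.067] col [159. 162. 164.]
side glass_beaker 0.58 [278. 177.] 713 top z 0.073 lo [ 0.448 -0.229  0.067] hi [ 0.539 -0.135  0.077] col [157. 159. 162.]
```

View pics/top.png

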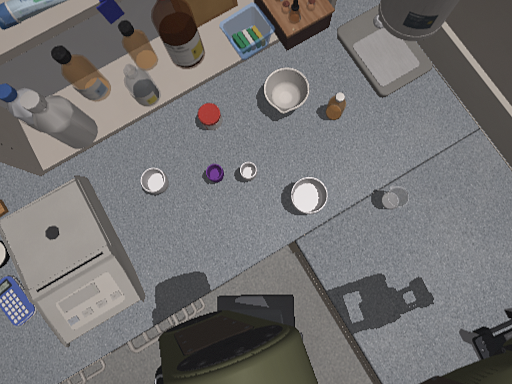

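```bash
cat >> h.py <<'E'
def circ(P,m,zlo,zhi):
    from scipy.optimize import least_squares
    p=P[m]; p=p[(p[:,2]>zlo)&(p[:,2]<zhi)][:,:2]
    h=cv2.convexHull(p.astype(np.float32)*1000)
    c,r=cv2.minEnclosingCircle(h); return np.array(c)/1000,r/1000
def to_tool(target,yaw=None):
    o=ctrl.get_obs(); T=R.from_euler('xyz',o["eef_rot"]); d=np.array(target)-o["ee_pos"]
    s=T.inv().apply(d)/.2
    print("t",round(o["time_s"],2),"pos",o["ee_pos"].round(4),"rpy",o["eef_rot"].round(4),"shift",s.round(4))
    if yaw is not None: print("turn(+z tool)",round(-(yaw-o["eef_rot"][2])/(2*np.pi),4))
E
python3 - <<'E'
from h import *
for c in("top","side"):
    im,d=camera(c);P=cloud(c,d)
    for q,h in(("large_cup",.074),("medium_cup",.07),("small_cup",.066)):
        for r in finder.cut_out(c,q)[:2]:
            if r["conf"]<.5: continue
            print(c,q,round(r["conf"],2),*[x.round(4) if hasattr(x,'round') else round(x,4) for x in circ(P,r["mask"]&(d>0),h-.005,h+.008)])
to_tool([.541,.217,.17],0)
E
```

```text
top large_cup 0.77 [ 0.4951 -0.1807] 0.0459
top small_cup 0.57 [0.5618 0.0602] 0.0219
top small_cup 0.5 [ 0.5652 -0.0275] 0.0221
side large_cup 0.85 [ 0.4908 -0.182 ] 0.0491
side medium_cup 0.81 [0.5389 0.2165] 0.0329
side small_cup 0.8 [ 0.5633 -0.0295] 0.0244
side small_cup 0.6 [0.5591 0.0585] 0.0247
t 0.9 pos [ 0.2054 -0.5102  0.1704] rpy [ 3.1416 -0.      0.3828] shift [ 2.9144e+00 -2.7461e+00  1.8000e-03]
turn(+z tool) 0.0609
```

The picture shows the medium cup at (153,181), the purple look-alike at (215,174), the small cup at (248,171), the large cup at (309,196), the beaker at (394,198) and the mortar at (286,90). I'll turn the tool so the fingers close along world x, away from the neighbours.

{"fn": "carry_out", "kwargs": {
  "motion": [
    [[0.25, -0.22, 0], -0.0238],
    [[0.5, -0.45, 0], -0.0476],
    [[0.75, -0.68, 0], -0.0714],
    [[1, -0.9, 0], -0.0952],
    [[1, -0.9, 0], -0.119],
    [[1, -0.9, 0], -0.1428],
    [[1, -0.9, 0], -0.1666],
    [[1, -0.9, 0], -0.1891],
    [[1, -0.9, 0], -0.1891],
    [[1, -0.9, 0], -0.1891]
  ],
  "hand": -1,
  "force": 25
}}

```text
time_s: 1.9
ee_pos: [0.3237, -0.2686, 0.1704]
eef_rot: [3.142, 0.0, 1.566]
force: [0.4, -0.1, -0.4]
grip_width: 0.0941
grip_force: 0.0
```

```bash
python3 - <<'E'
from h import *
to_tool([.541,.217,.17],np.pi/2)
E
```

```text
t 1.9 pos [ 0.3237 -0.2686  0.1704] rpy [3.1415e+00 1.0000e-04 1.5665e+00] shift [2.4326e+00 1.0761e+00 1.8000e-03]
turn(+z tool) -0.0007
```

{"fn": "carry_out", "kwargs": {
  "motion": [
    [[0.25, 0.12, 0], 0],
    [[0.5, 0.25, 0], 0],
    [[0.75, 0.4, 0], 0],
    [[1, 0.5, 0], 0],
    [[1, 0.5, 0], 0],
    [[1, 0.5, 0], 0]
  ]
}}

```text
time_s: 2.5
ee_pos: [0.4244, -0.0664, 0.1703]
eef_rot: [-3.142, -0.0, 1.57]
force: [-0.2, 0.0, 0.6]
grip_width: 0.0939
grip_force: 0.0
```

{"fn": "carry_out", "kwargs": {
  "motion": [
    [[0.25, 0.12, 0], 0],
    [[0.5, 0.25, 0], 0],
    [[0.75, 0.37, 0], 0],
    [[1, 0.5, 0], 0],
    [[1, 0.5, 0], 0],
    [[1, 0.5, 0], 0],
    [[1, 0.5, 0], 0]
  ]
}}

```text
time_s: 3.2
ee_pos: [0.5235, 0.1306, 0.17]
eef_rot: [-3.141, 0.0, 1.569]
force: [-0.6, -0.1, -0.1]
grip_width: 0.0938
grip_force: 0.0
```

```bash
python3 - <<'E'
from h import *
im,d=camera("wrist");P=cloud("wrist",d)
cv2.imwrite('pics/w1.png',im)
for c in ("wrist","top"):
    if c=="top": im,d=camera(c);P=cloud(c,d)
    for q,h in(("medium_cup",.07),("small_cup",.066),("large_cup",.074)):
        for r in finder.cut_out(c,q)[:3]:
            print(c,q,round(r["conf"],2),r["location"],*[x.round(4) if hasattr(x,'round') else round(x,4) for x in circ(P,r["mask"]&(d>0),h-.008,h+.008)])
to_tool([.541,.217,.05],np.pi/2)
E
```

```text
wrist medium_cup 0.79 [274.5, 96.3] [0.5423 0.2174] 0.0317
wrist small_cup 0.95 [288.7, 284.0] [ 0.5636 -0.0429] 0.0145
wrist small_cup 0.87 [289.3, 237.3] [0.5607 0.0598] 0.0222Traceback (most recent call last):
  File "<stdin>", line 8, in <module>
  File "h.py", line 14, in circ
    c,r=cv2.minEnclosingCircle(h); return np.array(c)/1000,r/1000
        ~~~~~~~~~~~~~~~~~~~~~~^^^
cv2.error: OpenCV(4.12.0) /io/opencv/modules/imgproc/src/shapedescr.cpp:201: error: (-215:Assertion failed) count >= 0 && (depth == CV_32F || depth == CV_32S) in function 'minEnclosingCircle'
```

{"fn": "carry_out", "kwargs": {
  "motion": [
    [[0.22, 0.05, 0], 0],
    [[0.43, 0.09, 0], 0],
    [[0.434, 0.094, 0], 0],
    [[0.434, 0.094, 0.1], 0],
    [[0.434, 0.094, 0.25], 0],
    [[0.434, 0.094, 0.4], 0],
    [[0.434, 0.094, 0.5], 0],
    [[0.434, 0.094, 0.55], 0],
    [[0.434, 0.094, 0.59], 0],
    [[0.434, 0.094, 0.59], 0],
    [[0.434, 0.094, 0.59], 0]
  ]
}}

```text
time_s: 4.5
ee_pos: [0.5429, 0.2183, 0.0533]
eef_rot: [3.14, -0.0, 1.571]
force: [0.1, 0.5, 0.8]
grip_width: 0.0939
grip_force: 0.0
```

{"fn": "carry_out", "kwargs": {
  "motion": [
    [[0, 0, 0], 0],
    [[0, 0, 0], 0],
    [[0, 0, 0], 0],
    [[0, 0, 0], 0],
    [[0, 0, 0], 0],
    [[0, 0, 0], 0],
    [[0, 0, 0], 0],
    [[0, 0, 0], 0]
  ],
  "hand": 1,
  "force": 20
}}

```text
time_s: 5.3
ee_pos: [0.5424, 0.2183, 0.0523]
eef_rot: [-3.142, 0.0, 1.571]
force: [-0.2, -0.2, 0.2]
grip_width: 0.0333
grip_force: 0.0
```

```bash
python3 - <<'E'
from h import *
im,d=camera("wrist"); im2,_=camera("side")
cv2.imwrite('pics/a.png',np.vstack([im[:300],cv2.resize(im2[150:300,80:336],(512,300))]))
o=ctrl.get_obs();print(o["grip_width"],o["grip_force"])
E
```

```text
0.02560656860133272 0.0
```

View pics/a.png

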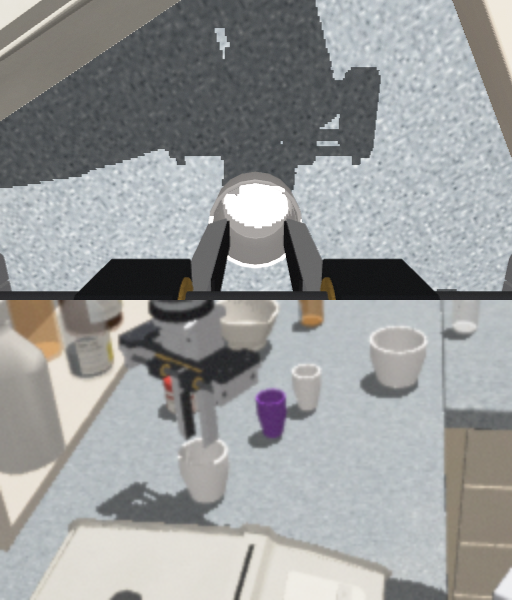

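```bash
python3 - <<'E'
from h import *
for c in("wrist","side","top"):
    im,d=camera(c);P=cloud(c,d)
    for r in finder.cut_out(c,"medium_cup")[:1]:
        print(c,round(r["conf"],2),r["location"],*circ(P,r["mask"]&(d>0),.062,.076))
    b=(abs(P[...,0]-.54)<.09)&(abs(P[...,1]-.217)<.09)&(P[...,2]<.16)&(d>0)
    for z in np.arange(.02,.13,.01):
        p=P[b&(abs(P[...,2]-z)<.005)]
        if len(p): print(round(z,3),len(p),p.min(0).round(3)[:2],p.max(0).round(3)[:2])
to_tool([.54,.217,.05])
o=ctrl.get_obs();print(o["grip_width"],o["grip_force"],o["force"])
E
```

```text
wrist 0.71 [255.1, 212.4] [0.54236047 0.21785971] 0.03219025802612305
0.03 2950 [0.515 0.19 ] [0.569 0.238]
0.04 479 [0.513 0.189] [0.571 0.25 ]
0.05 461 [0.513 0.188] [0.572 0.25 ]
0.06 509 [0.513 0.188] [0.571 0.25 ]
0.07 1037 [0.511 0.186] [0.574 0.25 ]
0.09 143 [0.521 0.211] [0.565 0.229]
0.1 333 [0.518 0.211] [0.567 0.229]
0.11 405 [0.518 0.211] [0.567 0.229]
0.12 458 [0.518 0.211] [0.568 0.23 ]
side 0.78 [180.0, 232.1] [0.53973145 0.21783076] 0.03320210647583008
0.02 45 [0.513 0.2  ] [0.547 0.245]
0.03 66 [0.511 0.192] [0.568 0.247]
0.04 110 [0.508 0.187] [0.57  0.249]
0.05 142 [0.506 0.185] [0.572 0.249]
0.06 137 [0.508 0.186] [0.571 0.25 ]
0.07 99 [0.508 0.185] [0.572 0.25 ]
0.09 22 [0.526 0.213] [0.558 0.228]
0.1 52 [0.519 0.208] [0.561 0.23 ]
0.11 53 [0.519 0.211] [0.563 0.231]
0.12 55 [0.518 0.21 ] [0.562 0.229]
0.02 4 [0.523 0.193] [0.533 0.201]
0.03 207 [0.516 0.193] [0.57  0.245]
0.04 36 [0.511 0.187] [0.571 0.245]
0.05 40 [0.512 0.186] [0.572 0.241]
0.06 34 [0.511 0.186] [0.572 0.237]
0.07 69 [0.511 0.186] [0.575 0.236]
0.08 1 [0.537 0.211] [0.537 0.211]
0.09 6 [0.538 0.21 ] [0.555 0.217]
0.1 14 [0.528 0.21 ] [0.56  0.214]
0.11 20 [0.527 0.209] [0.56 0.22]
0.12 9 [0.527 0.21 ] [0.559 0.216]
t 5.7 pos [0.5425 0.2183 0.0523] rpy [-3.1416  0.      1.5709] shift [-0.0066 -0.0123  0.0117]
0.0023970420105513188 0.0 [-0.20889039  0.09772655 -1.00379693]
```

The fingers closed above the rim without touching it: the real fingertips sit higher than the reported TCP. I'll measure by how much.

```bash
python3 - <<'E'
from h import *
for c in("wrist","side"):
    im,d=camera(c);P=cloud(c,d)
    b=(abs(P[...,0]-.542)<.05)&(abs(P[...,1]-.218)<.02)&(P[...,2]<.14)&(d>0)&(P[...,2]>.074)
    z=P[b][:,2];print(c,np.histogram(z,np.arange(.074,.12,.003))); print(P[b&(P[...,2]<.1)].mean(0))
    if c=="wrist":
        v,u=np.nonzero(b);k=np.argsort(P[b][:,2])[:6];print([(u[i],v[i],P[v[i],u[i]].round(3)) for i in k])
        print(camera_info(c))
        cv2.imwrite('pics/b.png',cv2.resize(im[150:320,150:370],None,fx=3,fy=3))
E
```

```text
wrist (array([  0,   0,   0,   0,  13,  32,  46,  75,  80,  78,  89,  79, 102,
        99, 101]), array([0.074, 0.077, 0.08 , 0.083, 0.086, 0.089, 0.092, 0.095, 0.098,
       0.101, 0.104, 0.107, 0.11 , 0.113, 0.116, 0.119]))
[0.54282502 0.22852062 0.09511721]
[(np.int64(253), np.int64(221), array([0.541, 0.227, 0.088])), (np.int64(260), np.int64(221), array([0.545, 0.227, 0.088])), (np.int64(254), np.int64(221), array([0.541, 0.227, 0.088])), (np.int64(264), np.int64(219), array([0.547, 0.229, 0.088])), (np.int64(263), np.int64(219), array([0.547, 0.229, 0.088])), (np.int64(250), np.int64(219), array([0.539, 0.229, 0.088]))]
{'camera_matrix': array([[308.17860058,   0.        , 256.24170994],
       [  0.        , 308.17860058, 192.58198796],
       [  0.        ,   0.        ,   1.        ]]), 'origin': array([0.54284203, 0.29067486, 0.2663226 ]), 'attitude': array([ 2.89177927e+00, -3.03034299e-05, -1.26961370e-03])}
side (array([ 0,  0,  0,  0,  2,  4,  6, 11, 11, 11, 11, 13, 11, 15, 11]), array([0.074, 0.077, 0.08 , 0.083, 0.086, 0.089, 0.092, 0.095, 0.098,
       0.101, 0.104, 0.107, 0.11 , 0.113, 0.116, 0.119]))
[0.53837142 0.22456598 0.09545563]
```

View pics/b.png

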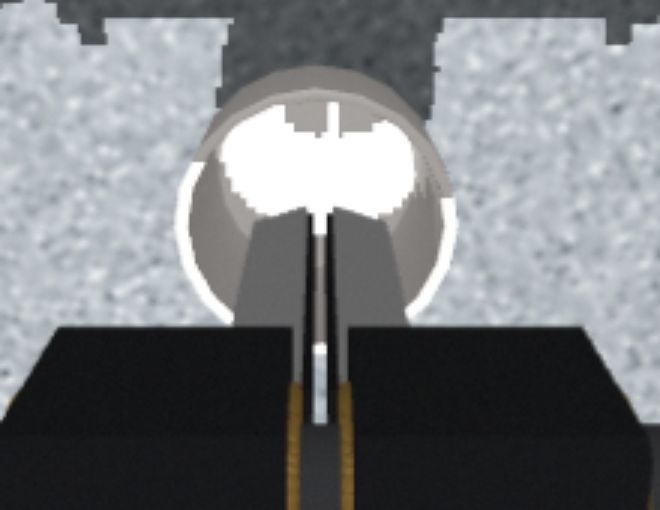

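The picture shows the shut fingertips over the cup opening at about (320,215) in the crop, and depth puts them near z = 0.087 against a reported 0.052. I'll open and check the offset with the fingers open.

{"fn": "carry_out", "kwargs": {
  "motion": [
    [[0, 0, -0.1], 0],
    [[0, 0, -0.1], 0],
    [[0, 0, -0.1], 0],
    [[0, 0, -0.1], 0],
    [[0, 0, -0.1], 0],
    [[0, 0, -0.1], 0],
    [[0, 0, -0.1], 0],
    [[0, 0, -0.1], 0],
    [[0, 0, -0.1], 0],
    [[0, 0, -0.1], 0],
    [[0, 0, -0.1], 0],
    [[0, 0, -0.1], 0]
  ],
  "hand": -1
}}

```text
time_s: 7.0
ee_pos: [0.5424, 0.2183, 0.0724]
eef_rot: [-3.142, -0.0, 1.571]
force: [0.5, 0.9, -0.4]
grip_width: 0.0924
grip_force: 0.0
```

```bash
python3 - <<'E'
from h import *
to_tool([.5423,.2178,.017],np.pi/2); print(ctrl.get_obs()["grip_width"])
for c in("wrist","side"):
    im,d=camera(c);P=cloud(c,d)
    b=(abs(abs(P[...,0]-.542)-.052)<.015)&(abs(P[...,1]-.218)<.02)&(P[...,2]<.17)&(d>0)&(P[...,2]>.03)
    h,e=np.histogram(P[b][:,2],np.arange(.03,.16,.004));print(c,*zip(e.round(3),h)); q=P[b&(P[...,2]>.07)&(P[...,2]<.125)];print(q.min(0).round(3),q.max(0).round(3),q[q[:,0]<.542].max(0),q[q[:,0]>.542].min(0))
E
```

```text
t 7.0 pos [0.5424 0.2183 0.0724] rpy [-3.1416 -0.      1.5709] shift [-0.0026 -0.0007  0.2768]
turn(+z tool) 0.0
0.09237106772470974
wrist (np.float64(0.03), np.int64(0)) (np.float64(0.034), np.int64(0)) (np.float64(0.038), np.int64(0)) (np.float64(0.042), np.int64(0)) (np.float64(0.046), np.int64(0)) (np.float64(0.05), np.int64(0)) (np.float64(0.054), np.int64(0)) (np.float64(0.058), np.int64(0)) (np.float64(0.062), np.int64(0)) (np.float64(0.066), np.int64(0)) (np.float64(0.07), np.int64(0)) (np.float64(0.074), np.int64(0)) (np.float64(0.078), np.int64(0)) (np.float64(0.082), np.int64(0)) (np.float64(0.086), np.int64(0)) (np.float64(0.09), np.int64(0)) (np.float64(0.094), np.int64(0)) (np.float64(0.098), np.int64(0)) (np.float64(0.102), np.int64(0)) (np.float64(0.106), np.int64(83)) (np.float64(0.11), np.int64(152)) (np.float64(0.114), np.int64(190)) (np.float64(0.118), np.int64(207)) (np.float64(0.122), np.int64(223)) (np.float64(0.126), np.int64(241)) (np.float64(0.13), np.int64(249)) (np.float64(0.134), np.int64(280)) (np.float64(0.138), np.int64(297)) (np.float64(0.142), np.int
[... 699 characters left out ...]
0.086), np.int64(0)) (np.float64(0.09), np.int64(0)) (np.float64(0.094), np.int64(0)) (np.float64(0.098), np.int64(0)) (np.float64(0.102), np.int64(0)) (np.float64(0.106), np.int64(10)) (np.float64(0.11), np.int64(12)) (np.float64(0.114), np.int64(14)) (np.float64(0.118), np.int64(26)) (np.float64(0.122), np.int64(23)) (np.float64(0.126), np.int64(21)) (np.float64(0.13), np.int64(22)) (np.float64(0.134), np.int64(27)) (np.float64(0.138), np.int64(26)) (np.float64(0.142), np.int64(18)) (np.float64(0.146), np.int64(25)) (np.float64(0.15), np.int64(23)) (np.float64(0.154), np.int64(26))
[0.481 0.21  0.107] [0.6   0.229 0.125] [0.49349806 0.22890717 0.12493146] [0.58641941 0.210138   0.1065366 ]
```

The offset is a steady +34 mm, open or shut, in both cameras. I'll descend to TCP z = 0.019, which puts the tips at about 0.053.

{"fn": "carry_out", "kwargs": {
  "motion": [
    [[0, 0, 0.08], 0],
    [[0, 0, 0.16], 0],
    [[0, 0, 0.22], 0],
    [[0, 0, 0.267], 0],
    [[0, 0, 0.267], 0],
    [[0, 0, 0.267], 0]
  ]
}}

```text
time_s: 7.7
ee_pos: [0.5427, 0.2184, 0.0193]
eef_rot: [3.141, -0.0, 1.571]
force: [0.1, 0.2, 0.1]
grip_width: 0.0938
grip_force: 0.0
```

{"fn": "carry_out", "kwargs": {
  "motion": [
    [[0, 0, 0], 0],
    [[0, 0, 0], 0],
    [[0, 0, 0], 0],
    [[0, 0, 0], 0],
    [[0, 0, 0], 0],
    [[0, 0, 0], 0],
    [[0, 0, 0], 0],
    [[0, 0, 0], 0]
  ],
  "hand": 1,
  "force": 20
}}

```text
time_s: 8.5
ee_pos: [0.5425, 0.2184, 0.0191]
eef_rot: [3.142, -0.0, 1.571]
force: [-2.3, -0.1, 2.3]
grip_width: 0.0623
grip_force: 20.0
```

{"fn": "carry_out", "kwargs": {
  "motion": [
    [[0, 0, -0.05], 0],
    [[0, 0, -0.2], 0],
    [[0, 0, -0.4], 0],
    [[0, 0, -0.6], 0],
    [[0, 0, -0.7], 0],
    [[-0.15, 0, -0.7], 0],
    [[-0.35, 0, -0.7], 0],
    [[-0.55, -0.05, -0.7], 0],
    [[-0.75, -0.05, -0.7], 0],
    [[-0.9, -0.1, -0.7], 0],
    [[-1, -0.1, -0.7], 0],
    [[-1, -0.1, -0.7], 0]
  ]
}}

```text
time_s: 9.7
ee_pos: [0.5223, 0.0163, 0.1594]
eef_rot: [3.141, 0.0, 1.568]
force: [0.6, 0.9, -2.7]
grip_width: 0.0627
grip_force: 20.0
```

{"fn": "carry_out", "kwargs": {
  "motion": [
    [[-0.15, 0, 0], 0],
    [[-0.35, -0.05, 0], 0],
    [[-0.55, -0.1, 0], 0],
    [[-0.7, -0.14, 0], 0],
    [[-0.7, -0.14, 0], 0],
    [[-0.7, -0.14, 0], 0],
    [[-0.7, -0.14, 0], 0]
  ]
}}

```text
time_s: 10.4
ee_pos: [0.4948, -0.1206, 0.159]
eef_rot: [3.142, -0.0, 1.572]
force: [-0.6, 0.1, -3.8]
grip_width: 0.062
grip_force: 20.0
```

```bash
cat >> h.py <<'E'
def find(cams,names,H={"medium_cup":.07,"small_cup":.066,"large_cup":.074},dz=0,conf=.4):
    for c in cams:
        im,d=camera(c);P=cloud(c,d)
        for q in names:
            h=H[q]+dz
            for r in finder.cut_out(c,q)[:3]:
                if r["conf"]<conf: continue
                try: x,rad=circ(P,r["mask"]&(d>0),h-.008,h+.008)
                except cv2.error: print(c,q,"no rim");continue
                print(c,q,round(r["conf"],2),np.round(r["location"]),x.round(4),round(rad,4),im[r["mask"]].mean(0).round())
E
python3 - <<'E'
from h import *
find(["wrist","top","side"],["large_cup"])
o=ctrl.get_obs(); print(o["grip_width"],o["grip_force"],o["force"])
find(["wrist"],["medium_cup"],dz=.14)
im,d=camera("wrist"); cv2.imwrite('pics/c.png',im)
to_tool([.4945,-.1805,.16])
E
```

```text
side large_cup 0.58 [279. 176.] [ 0.4919 -0.1818] 0.0475 [172. 175. 178.]
0.06251492995632349 19.985159039497375 [ 0.24040041 -0.53843375 -3.75687164]
wrist medium_cup 0.79 [256. 238.] [ 0.495  -0.1216] 0.0322 [160. 162. 164.]
t 10.85 pos [ 0.4946 -0.1215  0.1589] rpy [ 3.1416 -0.      1.5712] shift [-0.2949 -0.0004 -0.0053]
```

View pics/c.png

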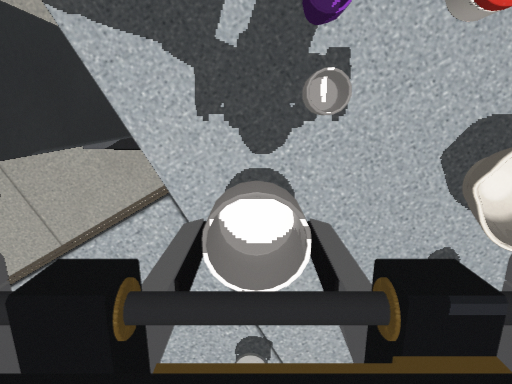

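The held medium cup (at (256,238)) is centred on the TCP. I'll move over the large cup and lower.

{"fn": "carry_out", "kwargs": {
  "motion": [
    [[-0.12, 0, 0], 0],
    [[-0.25, 0, 0], 0],
    [[-0.297, 0, 0], 0],
    [[-0.297, 0, 0], 0],
    [[-0.297, 0, 0], 0],
    [[-0.297, 0, 0.12], 0],
    [[-0.297, 0, 0.24], 0],
    [[-0.297, 0, 0.36], 0],
    [[-0.297, 0, 0.46], 0],
    [[-0.297, 0, 0.52], 0],
    [[-0.297, 0, 0.52], 0],
    [[-0.297, 0, 0.52], 0]
  ]
}}

```text
time_s: 12.05
ee_pos: [0.495, -0.1809, 0.0557]
eef_rot: [3.141, 0.0, 1.571]
force: [0.7, -0.5, -2.2]
grip_width: 0.0621
grip_force: 20.0
```

{"fn": "carry_out", "kwargs": {
  "motion": [
    [[0, 0, 0.01], 0],
    [[0, 0, 0.015], 0],
    [[0, 0, 0.02], 0],
    [[0, 0, 0.025], 0],
    [[0, 0, 0.025], 0],
    [[0, 0, 0.025], 0]
  ]
}}

```text
time_s: 12.65
ee_pos: [0.4945, -0.1811, 0.05]
eef_rot: [3.142, 0.0, 1.571]
force: [-0.2, -0.4, -3.2]
grip_width: 0.0622
grip_force: 20.0
```

{"fn": "carry_out", "kwargs": {
  "motion": [
    [[0, 0, 0.005], 0],
    [[0, 0, 0.005], 0],
    [[0, 0, 0.01], 0],
    [[0, 0, 0.01], 0],
    [[0, 0, 0.01], 0]
  ]
}}

```text
time_s: 13.15
ee_pos: [0.4947, -0.1811, 0.0492]
eef_rot: [3.141, 0.0, 1.571]
force: [-6.0, 2.6, 14.3]
grip_width: 0.0618
grip_force: 20.0
```

Contact with the floor at the expected height; release and lift.

{"fn": "carry_out", "kwargs": {
  "motion": [
    [[0, 0, -0.005], 0],
    [[0, 0, -0.005], 0],
    [[0, 0, -0.005], 0],
    [[0, 0, -0.005], 0],
    [[0, 0, -0.005], 0],
    [[0, 0, -0.005], 0],
    [[0, 0, -0.1], 0],
    [[0, 0, -0.3], 0],
    [[0, 0, -0.5], 0],
    [[0, 0, -0.55], 0],
    [[0, 0, -0.55], 0]
  ],
  "hand": -1
}}

```text
time_s: 14.25
ee_pos: [0.4951, -0.1813, 0.1592]
eef_rot: [3.139, 0.001, 1.571]
force: [-0.1, -0.6, -0.6]
grip_width: 0.0942
grip_force: 0.0
```

{"fn": "carry_out", "kwargs": {
  "motion": [
    [[0.2, 0.1, 0], 0],
    [[0.4, 0.2, 0], 0],
    [[0.5, 0.3, 0], 0],
    [[0.5, 0.34, 0], 0],
    [[0.5, 0.34, 0], 0],
    [[0.5, 0.34, 0], 0]
  ]
}}

```text
time_s: 14.85
ee_pos: [0.5617, -0.082, 0.1569]
eef_rot: [-3.14, -0.0, 1.57]
force: [-0.5, 0.9, -0.0]
grip_width: 0.0938
grip_force: 0.0
```

```bash
python3 - <<'E'
from h import *
find(["wrist","top"],["small_cup","large_cup"])
find(["side","top"],["medium_cup"],dz=.03)
find(["side"],["large_cup"])
to_tool([.564,-.028,.015],np.pi/2)
im,d=camera("side"); cv2.imwrite('pics/d.png',cv2.resize(im[100:260,150:370],None,fx=3,fy=3))
E
```

```text
wrist small_cup 0.85 [258. 130.] [ 0.5639 -0.0282] 0.0216 [167. 169. 171.]
wrist small_cup 0.64 [254.  33.] [0.5611 0.0595] 0.0217 [75. 26. 56.]
side medium_cup 0.73 [278. 169.] [ 0.4926 -0.1804] 0.0342 [178. 181. 184.]
top medium_cup 0.75 [310. 194.] [ 0.4953 -0.1789] 0.0315 [190. 189. 193.]
side large_cup 0.73 [278. 181.] [ 0.4906 -0.1792] 0.0463 [167. 170. 173.]
t 15.45 pos [ 0.5625 -0.0811  0.158 ] rpy [3.1415 0.     1.5709] shift [0.2655 0.0077 0.7149]
turn(+z tool) 0.0
```

View pics/d.png

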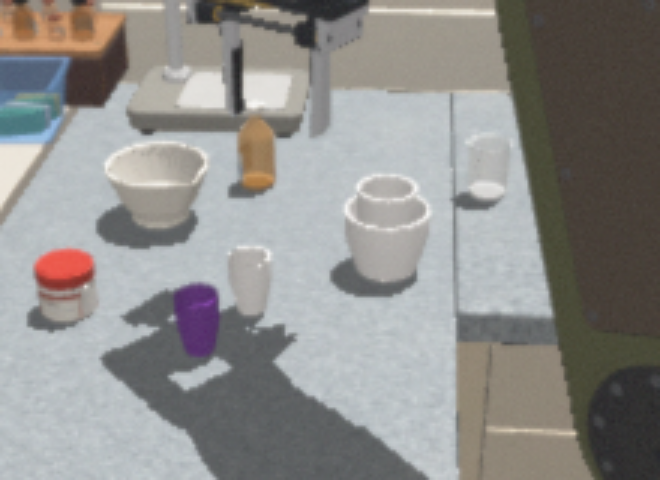

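The medium cup is nested flat in the large one (near (387,215)), and the white small cup is at (250,280), beside the purple look-alike at (197,320). Now for the small cup.

{"fn": "carry_out", "kwargs": {
  "motion": [
    [[0.15, 0, 0], 0],
    [[0.264, 0.007, 0], 0],
    [[0.264, 0.007, 0], 0],
    [[0.264, 0.007, 0.15], 0],
    [[0.264, 0.007, 0.3], 0],
    [[0.264, 0.007, 0.45], 0],
    [[0.264, 0.007, 0.57], 0],
    [[0.264, 0.007, 0.66], 0],
    [[0.264, 0.007, 0.718], 0],
    [[0.264, 0.007, 0.718], 0],
    [[0.264, 0.007, 0.718], 0]
  ]
}}

```text
time_s: 16.6
ee_pos: [0.5643, -0.0286, 0.015]
eef_rot: [3.141, 0.0, 1.571]
force: [-0.5, 0.1, 0.1]
grip_width: 0.0941
grip_force: 0.0
```

{"fn": "carry_out", "kwargs": {
  "motion": [
    [[0, 0, 0], 0],
    [[0, 0, 0], 0],
    [[0, 0, 0], 0],
    [[0, 0, 0], 0],
    [[0, 0, 0], 0],
    [[0, 0, 0], 0],
    [[0, 0, 0], 0],
    [[0, 0, 0], 0],
    [[0, 0, 0], 0],
    [[0, 0, 0], 0]
  ],
  "hand": 1,
  "force": 15
}}

```text
time_s: 17.6
ee_pos: [0.5639, -0.0283, 0.0144]
eef_rot: [-3.142, 0.0, 1.571]
force: [-1.2, -0.4, 1.3]
grip_width: 0.0442
grip_force: 15.0
```

{"fn": "carry_out", "kwargs": {
  "motion": [
    [[0, 0, -0.05], 0],
    [[0, 0, -0.2], 0],
    [[0, 0, -0.4], 0],
    [[0, 0, -0.6], 0],
    [[0, 0, -0.75], 0],
    [[-0.15, -0.05, -0.75], 0],
    [[-0.35, -0.15, -0.75], 0],
    [[-0.55, -0.25, -0.75], 0],
    [[-0.7, -0.345, -0.75], 0],
    [[-0.76, -0.345, -0.75], 0],
    [[-0.76, -0.345, -0.75], 0],
    [[-0.76, -0.345, -0.75], 0]
  ]
}}

```text
time_s: 18.8
ee_pos: [0.4953, -0.1797, 0.1646]
eef_rot: [3.141, -0.0, 1.571]
force: [-0.5, 0.2, -0.6]
grip_width: 0.0441
grip_force: 15.0
```

```bash
python3 - <<'E'
from h import *
find(["wrist"],["small_cup"],dz=.15)
find(["side","top"],["medium_cup"],dz=.03)
to_tool([.495,-.18,.08]); o=ctrl.get_obs(); print(o["grip_width"],o["grip_force"])
E
```

```text
wrist small_cup 0.77 [260. 237.] [ 0.4962 -0.1793] 0.0227 [152. 154. 156.]
side medium_cup 0.52 [279. 170.] [ 0.4962 -0.1792] 0.0359 [175. 178. 181.]
top medium_cup no rim
t 19.1 pos [ 0.4951 -0.1796  0.1643] rpy [-3.1415e+00 -1.0000e-04  1.5720e+00] shift [-0.0018 -0.0007  0.4216]
0.044155645457167644 14.99509465880692
```

{"fn": "carry_out", "kwargs": {
  "motion": [
    [[0, 0, 0.1], 0],
    [[0, 0, 0.2], 0],
    [[0, 0, 0.3], 0],
    [[0, 0, 0.36], 0],
    [[0, 0, 0.4], 0],
    [[0, 0, 0.42], 0],
    [[0, 0, 0.43], 0],
    [[0, 0, 0.435], 0],
    [[0, 0, 0.44], 0],
    [[0, 0, 0.44], 0],
    [[0, 0, 0.44], 0]
  ]
}}

```text
time_s: 20.2
ee_pos: [0.495, -0.1803, 0.0766]
eef_rot: [3.141, 0.0, 1.571]
force: [0.2, -0.1, -1.2]
grip_width: 0.0439
grip_force: 15.0
```

{"fn": "carry_out", "kwargs": {
  "motion": [
    [[0, 0, 0.005], 0],
    [[0, 0, 0.005], 0],
    [[0, 0, 0.01], 0],
    [[0, 0, 0.01], 0],
    [[0, 0, 0.01], 0]
  ]
}}

```text
time_s: 20.7
ee_pos: [0.4949, -0.1803, 0.0743]
eef_rot: [-3.142, -0.0, 1.571]
force: [-1.1, -0.3, -0.6]
grip_width: 0.0439
grip_force: 15.0
```

{"fn": "carry_out", "kwargs": {
  "motion": [
    [[0, 0, 0.005], 0],
    [[0, 0, 0.005], 0],
    [[0, 0, 0.005], 0],
    [[0, 0, 0.005], 0]
  ]
}}

```text
time_s: 21.1
ee_pos: [0.4952, -0.1805, 0.0742]
eef_rot: [3.141, 0.001, 1.571]
force: [-3.2, 0.2, 9.2]
grip_width: 0.0441
grip_force: 15.0
```

Contact; release and lift.

{"fn": "carry_out", "kwargs": {
  "motion": [
    [[0, 0, -0.004], 0],
    [[0, 0, -0.004], 0],
    [[0, 0, -0.004], 0],
    [[0, 0, -0.004], 0],
    [[0, 0, -0.004], 0],
    [[0, 0, -0.004], 0],
    [[0, 0, -0.004], 0],
    [[0, 0, -0.1], 0],
    [[0, 0, -0.3], 0],
    [[0, 0, -0.5], 0],
    [[0, 0, -0.5], 0],
    [[0, 0, -0.5], 0]
  ],
  "hand": -1
}}

```text
time_s: 22.3
ee_pos: [0.4951, -0.1804, 0.1737]
eef_rot: [3.14, 0.001, 1.571]
force: [-0.0, -0.1, -0.1]
grip_width: 0.0937
grip_force: 0.0
```

{"fn": "carry_out", "kwargs": {
  "motion": [
    [[0.2, 0, 0], 0],
    [[0.4, 0, 0], 0],
    [[0.6, 0, 0], 0],
    [[0.6, 0, 0], 0],
    [[0.6, 0, 0], 0],
    [[0.6, 0, 0], 0],
    [[0.6, 0, 0], 0]
  ]
}}

```text
time_s: 23.0
ee_pos: [0.4947, -0.0612, 0.1729]
eef_rot: [-3.141, -0.0, 1.57]
force: [0.3, 0.0, -0.2]
grip_width: 0.0942
grip_force: 0.0
```

```bash
python3 - <<'E'
from h import *
find(["side","top"],["small_cup"],dz=.06)
find(["side","top"],["medium_cup"],dz=.03)
find(["side","top"],["large_cup"])
im,d=camera("side");P=cloud("side",d); b=np.hypot(P[...,0]-.493,P[...,1]+.18)<.03
print("max z",P[b&(P[...,2]<.2)][:,2].max()); print(ctrl.get_obs()["ee_pos"])
cv2.imwrite('pics/e.png',cv2.resize(im[100:260,150:370],None,fx=3,fy=3))
E
```

```text
side small_cup no rim
top small_cup 0.8 [308. 194.] [ 0.4957 -0.1795] 0.0218 [181. 181. 185.]
top small_cup no rim
side medium_cup 0.55 [276. 168.] [ 0.4928 -0.1753] 0.0315 [171. 174. 177.]
top medium_cup 0.66 [307. 202.] [ 0.4954 -0.1793] 0.0319 [158. 157. 161.]
side large_cup 0.85 [279. 180.] [ 0.4921 -0.1802] 0.0469 [165. 168. 171.]
top large_cup 0.85 [309. 205.] [ 0.4953 -0.1805] 0.046 [155. 155. 158.]
max z 0.1276183501829612
[ 0.49489269 -0.06028653  0.17337702]
```

View pics/e.png

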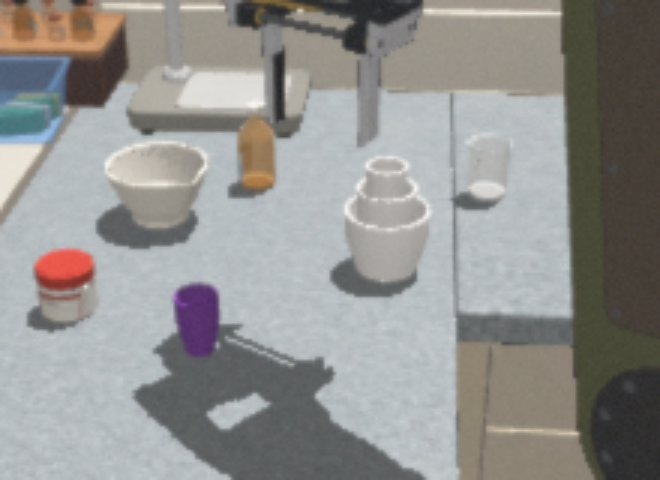

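The three cups stand nested and upright at (387,220), the top rim measured at about 0.127 m (0.126 expected). The beaker at (488,167) looks undisturbed and the gripper is clear.

```bash
python3 -c "
from station import ctrl
print(ctrl.hand_in())"
```

```text
the job is handed in; nothing more can be done
None
```

The three white cups are nested concentrically where the largest stood, the beaker was not disturbed, and the job was handed in at about 23 s; no verdict was returned.

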